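# Edge the spot plate out of its bed and lay it on the cooling block

## Robot

A 7-joint arm with a two-finger parallel gripper is mounted at the origin on a cart in front of the work surface, level with it; the furniture and walls round the work are solid. World frame = base frame: x ahead of the robot, y to its left, z up, the work surface at z = 0. Lengths are in m, angles in rad, forces in N, time in s.
With the tool pointing down it reaches from about 0.35 to 0.9 m from the base axis. Payload 8.1 kg.
Tool frame: the origin (TCP) lies between the finger pads; the fingertips stand nose_length ahead of it and the grasp point (between the pads) lies 8 mm behind it (nose_length is the distance from the TCP to the fingertips, in m); z points along the fingers, y is the direction in which the jaws open and shut (so a half turn about z gives the same grasp; the last joint's range is limited). The gripper opens to 92 mm and grips with 3 to 60 N. Pads are 19 mm wide; open, the fingers measure 130 mm over their backs; the gripper's body (75 mm by 190 mm) begins 47 mm behind the grasp point.
Start: joints at [-1.248, 0.434, 0.025, 1.573, -0.012, 1.134, -0.075], TCP at [0.258, 0.569, 0.238] pointing down, gripper open.
Joint ranges: [-2.62, 2.62], [-0.44, 2.09], [-1.27, 1.32], [0.08, 2.57], [-1.32, 4.46], [0.12, 2], [-2.74, 2.74]. Speed limits (rad/s): [2.22, 2.22, 3.01, 3.01, 3.14, 3.14, 3.14].

## Interface

Orientations are given as a unit quaternion [w, x, y, z].
In Python, from rig import get_obs, capture, camera_info, close_job, nose_length gives the robot as it stands.
- The arm moves only by the tool move_arm, never from a script. Its argument "moves" is text: rows parted by semicolons, each of 5 numbers parted by spaces: the finger opening in cm, from 0 to 9.18, then the shift along the tool's x, y, z in cm, then the turn about the tool's z in rad. A call has 1 to 12 rows; each row is the pose to reach, as a shift and turn from the pose commanded when the call began, along the tool's axes at that moment; what a row does not reach only later rows make up. A row lasts 1/8 s, in which the tool goes at most 62.5 mm and 10.7 degrees, less where a joint would pass 70% of its speed; a pose out of reach is approached as far as the arm can. A call with a gripper value outside its range is refused whole. The fingers move at their own pace and stop on an object; the grip force is fixed at half the most. Time passes only in rows, so rows that repeat a pose let the fingers close. It gives the time, the measured TCP pose, the force and the opening at its end, in the units of the state.
- get_obs(): the state, without advancing time (a new reading comes with each control period).
- capture(name): name is "side" or "top"; returns the picture (480x640x3 uint8, red, green, blue); there is no depth.
- camera_info(name): a dict with "camera_matrix" (3x3 intrinsics, pixels), "extrinsics" (4x4, takes a point from world to camera coordinates). Camera axes: x right, y up, looking along -z (the intrinsics and any distortion apply to the point x, -y, -z); pixel columns grow to the right and rows downward; lengths in m; the calibration is good to about 2 mm. A picture is of the moment at which its call begins. camera_info takes no time and is no camera call.
- close_job(): hands the job in, once; it reports no verdict.
The state is a dict: "time": time; "joint_positions": joint angles; "joint_vel": joint speeds; "effort": joint torques, N m; "tool_pos": TCP position; "orientation": TCP orientation; "contact_force": force on the tool from outside, world axes, zero at the start; "moment": the same for the moment, N m; "finger_gap": opening from 0.0 (shut) to 1.0 (fully open).
Only numpy, scipy, OpenCV 4.12 (cv2) and the standard library are available. Lean on these libraries where they do the work, as an engineer would, in place of code of your own. Each camera call takes 0.05 s, during which the arm holds its last target.

## Task

The white porcelain spot plate lies sunk in its bed, where it cannot be gripped: press lightly on its top and edge it out of the bed's open end until enough overhangs to pinch it by its two sides. Then lift it out and lay it flat and gently on the finned cooling block, centred on it and lengthwise along it. Porcelain cracks, so never press it hard against the bed or the block, do not let it drop, and leave the other glassware and things where they are.

Things in the scene. Friction and masses are not known exactly. Their poses are not given: they have to be found in the camera images.
- tile_center (a point): centre of the white porcelain spot plate (12 wells; press anywhere), 130 long (x) x 56 wide (y) x 10 mm thick (z), 0.16 to 0.26 kg; the point lies half-way through its thickness. It starts lengthwise in the groove, its front end 4 to 7 mm inside the open end, and comes out along the bed's -x. Presses under about 9 N slip on it, 16 to 22 N in a slow drag carry it along, over 30 N is too hard
- bed: grey metal block, fixed, 150 long (x) x 98 wide (y; 120 over side screws) x 57 mm high; origin at its underside's centre. A groove 62 mm wide runs along x, floor 45 mm up, walls 2 mm higher than the plate's top; open at the -x end (toward the robot), closed by a 12 mm wall at the +x end. Two sprung plungers in its walls, 40 mm toward -x, squeeze the plate's sides with 5 N each all the way out
- bed_edge (a point): middle of the groove floor's edge at the bed's open end (75 mm toward the bed's -x from its origin, 45 mm above the worktop); axes as the bed's: the plate comes out along -x
- block_top (a point): centre of the top face of the finned metal cooling block, fixed: the top is 100 long (x) x 40 mm wide (y), 48 mm above the worktop, narrower than the plate so that fingers can stand at either side; foot 120 x 70 x 8 mm. The plate is to lie with its long axis along x, either way round
- stopper: black rubber stopper, 34 mm wide, 22 mm high, between the bed and the block; origin at its underside; leave alone
- pen: felt pen lying crosswise in front of the bed and block, 135 mm long, 15 mm high; leave alone
- small_beaker: glass beaker, 68 mm wide, 90 mm high, behind the bed and block; origin at its underside; leave alone
Things that resemble listed ones, but are neither listed nor needed, are in the scene too. There is more than one size of the part that bears tile_center; the job needs the larger.

How it is judged:
By the outcome, as a careful person would: the job done as asked, in the order asked, and still so for the second after the job is handed in, with the robot touching nothing.
It also fails if it takes over 58 s, if anything falls off the work surface, if the arm or the gripper's body presses on something with over 40 N, if the wrist force passes 120 N, or if a joint passes its speed limit or range.

## Working session

There is one attempt and no reset: what is moved stays moved. The work goes in short steps, Python scripts to look and compute and a tool call to move; the robot and the scene stay as the last step left them, time stands still between calls to the robot, and variables do not carry over. Pictures are saved under pics/ and viewed, and the job is handed in when it is done.

Besides the shell and the picture viewer there is one more tool, called as a command line: name --argument value ..., lists and objects as JSON in quotes. move_arm: Moves the arm, as the interface text tells. Its arguments: {"type":"object","properties":{"moves":{"type":"string"}},"required":["moves"]}

```bash
ls; mkdir -p pics
python3 - <<'E'
from rig import *
import cv2,numpy as np
print(get_obs()); print(nose_length if not callable(nose_length) else nose_length())
for n in("side","top"):
    im=capture(n); cv2.imwrite(f"pics/{n}0.png",im[:,:,::-1]); c=camera_info(n); print(n,c)
E
```

```text
pics
{'time': 0.0, 'joint_positions': array([-1.24758307,  0.43520002,  0.0249743 ,  1.57409037, -0.01158421,
        1.13397789, -0.07510377]), 'joint_vel': array([-8.69723952e-05,  2.25105088e-03, -3.43466906e-04,  1.17927098e-03,
        1.82662694e-03,  1.28591654e-03, -1.49704403e-03]), 'effort': array([ 5.48604676e-04, -6.67866325e+01,  9.84911285e-01, -3.14461577e+01,
       -6.05911156e-02,  4.26749233e-02,  1.71843353e-04]), 'tool_pos': array([0.25801922, 0.568724  , 0.23696184]), 'orientation': array([-8.57584902e-05,  2.11334964e-01,  9.77413396e-01, -7.60642727e-04]), 'contact_force': array([0.44240539, 0.51778364, 0.64765312]), 'moment': array([-0.02893717, -0.01645616,  0.02496356]), 'finger_gap': 0.998849465455621}
0.011
side {'camera_matrix': array([[502.51460745,   0.        , 313.23758763],
       [  0.        , 502.51460745, 244.25520164],
       [  0.        ,   0.        ,   1.        ]]), 'extrinsics': array([[-0.94654017, -0.32250934, -0.00703059,  0.55260605],
       [ 0.18350984, -0.55625584,  0.81049589, -0.16314081],
       [-0.26530329,  0.76587673,  0.58570213, -0.78665615],
       [ 0.        ,  0.        ,  0.        ,  1.        ]])}
top {'camera_matrix': array([[537.8173148 ,   0.        , 315.96429847],
       [  0.        , 537.8173148 , 237.88454262],
       [  0.        ,   0.        ,   1.        ]]), 'extrinsics': array([[-0.12787133, -0.99177558, -0.00548837,  0.06000045],
       [ 0.96603138, -0.12580129,  0.22573747, -0.59346634],
       [-0.22457135,  0.02356342,  0.97417271, -0.77771246],
       [ 0.        ,  0.        ,  0.        ,  1.        ]])}
```

View pics/side0.png

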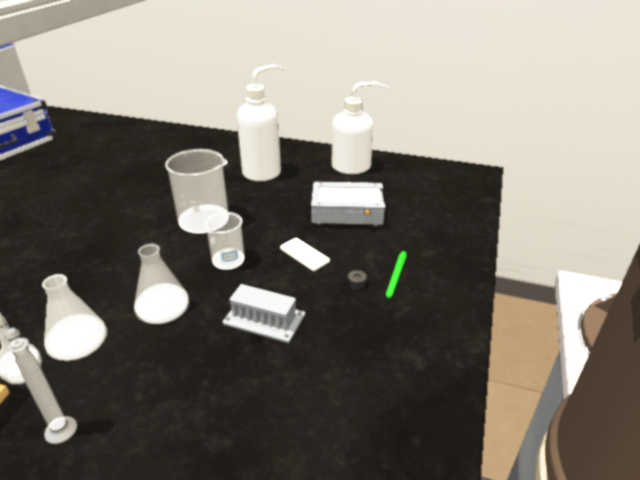

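View pics/top0.png

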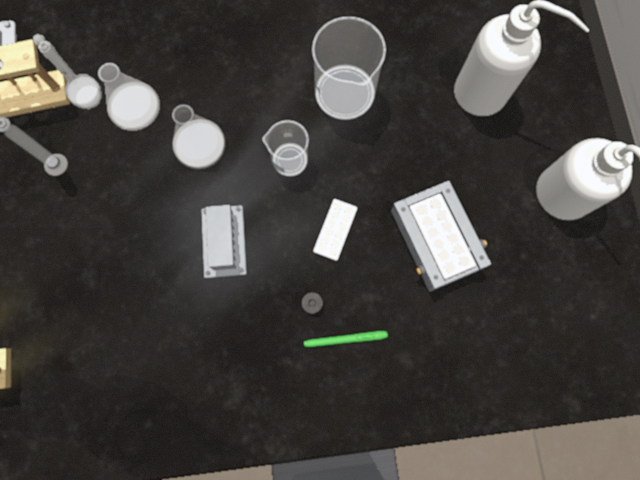

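The top view shows the bed with the 12-well plate at about (441,236), the block at (223,241), a small decoy plate at (336,230), the stopper at (312,303), the pen at (345,339) and the beaker at (289,150). I'll zoom in to measure.

Run:
```python
import cv2,numpy as np
t=cv2.imread("pics/top0.png")
a=cv2.resize(t[170:305,375:510],None,fx=5.9,fy=4.4*1.0,interpolation=cv2.INTER_CUBIC)
a=cv2.resize(t[170:305,375:510],(600,600),interpolation=cv2.INTER_CUBIC)
cv2.imwrite("pics/bed_z.png",a)
b=cv2.resize(t[190:290,180:280],(600,600),interpolation=cv2.INTER_CUBIC)
cv2.imwrite("pics/blk_z.png",b)
s=cv2.imread("pics/side0.png")
b=cv2.resize(s[170:350,210:420],(700,600),interpolation=cv2.INTER_CUBIC)
cv2.imwrite("pics/side_z.png",b)
```

```text
(no output)
```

View pics/bed_z.png

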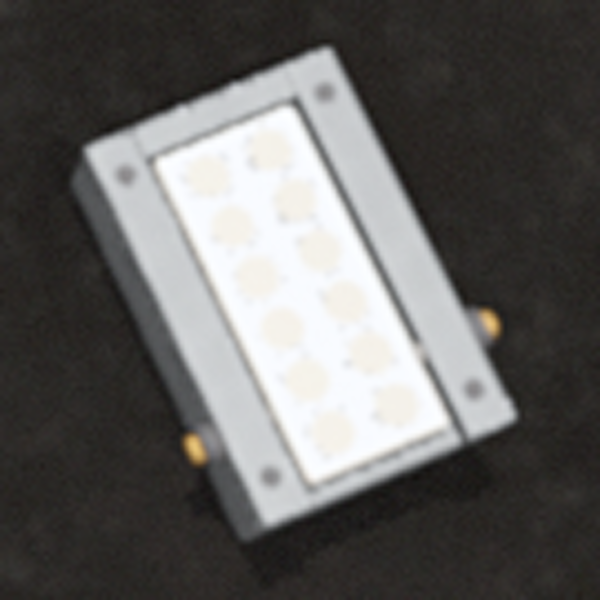

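View pics/blk_z.png

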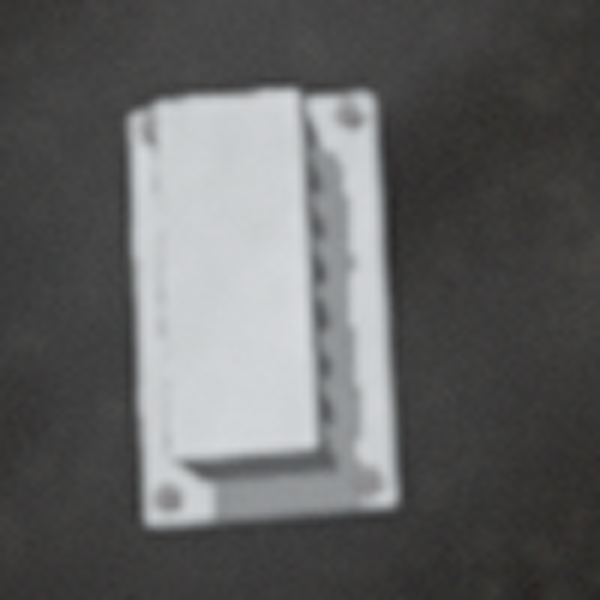

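View pics/side_z.png

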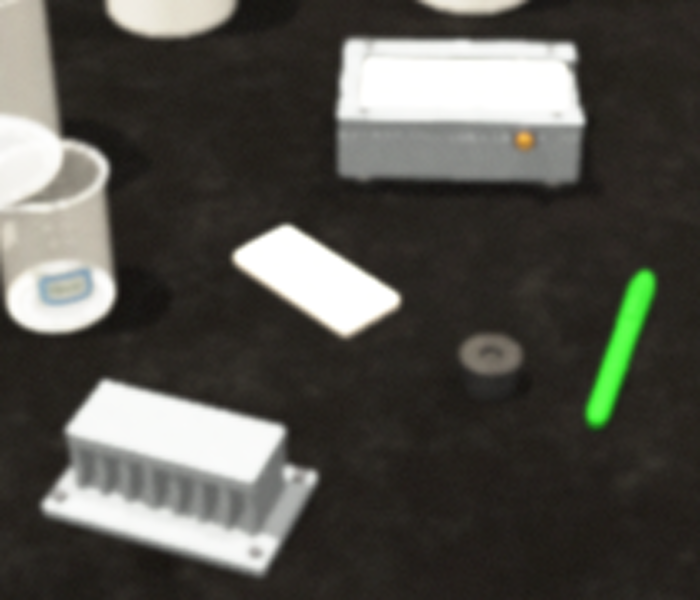

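```bash
cat > h.py <<'E'
from rig import *
import cv2,numpy as np
def ray(n,px,z):
    c=camera_info(n);K=c["camera_matrix"];E=c["extrinsics"];R=E[:3,:3];t=E[:3,3]
    px=np.atleast_2d(np.array(px,float))
    d=np.c_[(px[:,0]-K[0,2])/K[0,0],-(px[:,1]-K[1,2])/K[1,1],-np.ones(len(px))]@R
    o=-R.T@t
    return o+d*((z-o[2])/d[:,2])[:,None]
def proj(n,p):
    c=camera_info(n);K=c["camera_matrix"];E=c["extrinsics"]
    q=np.atleast_2d(p)@E[:3,:3].T+E[:3,3]
    return np.c_[K[0,0]*q[:,0]/-q[:,2]+K[0,2],K[1,1]*q[:,1]/q[:,2]+K[1,2]]
def rect(P):
    (c,s,a)=cv2.minAreaRect((P[:,:2]*1000).astype(np.float32))
    return np.round(c,1),np.round(s,1),round(a,2)
E
python3 - <<'E'
from h import *
t=cv2.imread("pics/top0.png")
g=t.min(axis=2)
roi=np.zeros_like(g);roi[170:305,375:510]=255
for th in (215,225,235):
    m=((g>th)&(roi>0)).astype(np.uint8)
    n,l,st,ce=cv2.connectedComponentsWithStats(m); i=1+np.argmax(st[1:,4])
    cs,_=cv2.findContours((l==i).astype(np.uint8),cv2.RETR_EXTERNAL,cv2.CHAIN_APPROX_NONE)
    P=ray("top",cs[0][:,0],.055);print(th,st[i],rect(P))
# bed outline hand corners
z=np.array([[85,150],[332,46],[517,413],[250,532]])/600*135+[375,170]
P=ray("top",z-.5,.057);print(P*1000,P.mean(0))
zb=np.array([[155,103],[302,90],[318,448],[172,460]])/6.+[180,190]
P=ray("top",zb-.5,.048);print("blk",P*1000,P.mean(0),rect(P))
zf=np.array([[128,110],[376,92],[400,504],[147,525]])/6.+[180,190]
P=ray("top",zf-.5,.008);print("foot",P*1000,P.mean(0),rect(P))
zs=np.array([[107,380],[287,432],[255,482],[68,430]])*.3+[210,170]
P=ray("side",zs-.5,.048);print("blk side",P*1000,P.mean(0),rect(P))
zs=np.array([[345,48],[578,52],[582,122],[338,118]])*.3+[210,170]
P=ray("side",zs-.5,.057);print("bed side",P*1000,P.mean(0),rect(P))
for nm,px,zz in(("stop",(312,303),.022),("pen1",(305,344),.008),("pen2",(387,335),.008),("beaker base",(290,160),.0),("decoy",(336,230),.01)): print(nm,ray("top",px,zz))
E
```

```text
215 [ 410  194   66   84 2691] (array([ 578.2, -217.2]), array([128.7,  54.4]), 15.68)
225 [ 411  194   64   84 2656] (array([ 578.1, -217.3]), array([127.9,  54.2]), 15.68)
235 [ 411  195   64   83 2048] (array([ 578. , -217.2]), array([127.,  53.]), 15.69)
[[ 639.58240171 -148.8510299    57.        ]
 [ 667.14757972 -245.09376033   57.        ]
 [ 523.92846043 -284.89219891   57.        ]
 [ 494.35796969 -183.79205134   57.        ]] [ 0.5812541  -0.21565726  0.057     ]
blk [[676.17869159 155.393636    48.        ]
 [674.66334279 115.30565704  48.        ]
 [575.40122747 120.19931072  48.        ]
 [577.17883132 158.97774531  48.        ]] [0.62585552 0.13746909 0.048     ] (array([625.8, 137.2]), array([40.1, 99.4]), 87.84)
foot [[687.89441434 170.42367046   8.        ]
 [684.0511817   99.70862243   8.        ]
 [564.78979362 104.65715022   8.        ]
 [567.96350292 174.74752709   8.        ]] [0.62617472 0.13738424 0.008     ] (array([626.3, 137.5]), array([ 70.8, 120.3]), 87.62)
blk side [[671.16575269 116.99090146  48.        ]
 [571.11615256 124.86349624  48.        ]
 [573.20979884 162.24372916  48.        ]
 [673.00328521 157.17185652  48.        ]] [0.62212375 0.1403175  0.048     ] (array([622.1, 139.6]), array([ 40.2, 100.3]), 87.09)
bed side [[ 662.44217206 -230.3814443    57.        ]
 [ 515.38721467 -272.76203855   57.        ]
 [ 494.14004778 -187.53467718   57.        ]
 [ 637.98587144 -145.31312299   57.        ]] [ 0.57748883 -0.20899782  0.057     ] (array([ 576.7, -209. ]), array([153.1,  88.5]), 16.08)
stop [[0.50062235 0.00228618 0.022     ]]
pen1 [[0.43806478 0.02181118 0.008     ]]
pen2 [[ 0.43525821 -0.11156786  0.008     ]]
beaker base [[0.75755737 0.00895298 0.        ]]
decoy [[ 0.61881886 -0.05345708  0.01      ]]
```

```bash
cat >> h.py <<'E'
def tf(target,psi_y=None,o=None):
    """shift (cm) in tool axes to TCP target; psi_y = wanted world angle (deg) of tool y axis -> turn about tool z"""
    from scipy.spatial.transform import Rotation as Rn
    o=o or get_obs();q=o["orientation"];R=Rn.from_quat([q[1],q[2],q[3],q[0]]).as_matrix()
    s=R.T@(np.array(target)-o["tool_pos"])*100
    ya=np.degrees(np.arctan2(R[1,1],R[0,1]))
    print("t",round(o["time"],2),"tcp",np.round(o["tool_pos"]*1000,1),"yang",round(ya,2),"tilt",np.round(R[:2,2],4),"F",np.round(o["contact_force"],1),"gap",round(o["finger_gap"]*92,1))
    print("shift",np.round(s,2), "turn", None if psi_y is None else round(-np.radians((psi_y-ya+180)%360-180),4))
E
python3 - <<'E'
from h import *
for px in((352,160),(258,172)):print(ray("side",px,0))
for px in((565,205),(480,100)):print(ray("top",px,0))
b=np.radians(15.7);u=np.array([np.cos(b),np.sin(b)])
c=np.array([.577,-.2155]);print("press",c+.03*u)
tf([*(c+.03*u),.12],-74.3)
E
```

```text
[[ 0.63992209 -0.48164964  0.        ]]
[[ 0.84857375 -0.34272564  0.        ]]
[[ 0.61421021 -0.45116166  0.        ]]
[[ 0.82727291 -0.34496875  0.        ]]
press [ 0.60588075 -0.20738199]
t 0.1 tcp [258.  568.8 237. ] yang 65.6 tilt [-0.0004 -0.0014] F [-0.1  0.8  0.8] gap 91.9
shift [-63.74 -56.29  11.79] turn 2.4417
```

move_arm --moves "0 -4.5 -4 0 0.17; 0 -9 -8 0 0.35; 0 -13.6 -12 0 0.52; 0 -18.2 -16 0 0.7; 0 -22.7 -20 0 0.87; 0 -27.3 -24.1 0 1.05; 0 -31.8 -28.1 0 1.22; 0 -36.4 -32.1 0 1.4; 0 -40.9 -36.1 0 1.57; 0 -45.5 -40.2 0 1.75; 0 -50 -44.2 0 1.92; 0 -54.6 -48.2 0 2.1"

```text
time: 1.6
tool_pos: [0.5567, -0.0968, 0.2376]
orientation: [-0.0, 0.954, 0.301, 0.0]
contact_force: [1.1, 1.1, -0.6]
finger_gap: 0.004
```

Run:
```python
from h import *
tf([.606,-.2075,.14],-74.3)
print(get_obs()["joint_positions"])
```

```text
t 1.6 tcp [556.7 -96.8 237.6] yang -55.01 tilt [-0.      0.0004] F [ 1.1  1.1 -0.6] gap 0.4
shift [-2.31 11.9   9.76] turn 0.3366
[-0.4373011   0.38660557  0.7125328   1.76337864 -0.28129459  1.09598605
 -0.59122723]
```

move_arm --moves "0 -1.2 6 3 0.17; 0 -2.3 11.9 5 0.34; 0 -2.3 11.9 9.8 0.34; 0 -2.3 11.9 9.8 0.34"

```text
time: 2.1
tool_pos: [0.6036, -0.2054, 0.1359]
orientation: [-0.001, 0.991, 0.137, -0.004]
contact_force: [-0.6, 0.2, 0.3]
finger_gap: 0.003
```

Run:
```python
from h import *
tf([.606,-.2075,.085],-74.3)
print(get_obs()["joint_positions"])
for n in("side","top"):
    im=capture(n)[:,:,::-1]; tp=get_obs()["tool_pos"]+[0,0,-.011]; p=proj(n,tp)[0]; print(n,p)
    x,y=p.astype(int); cr=im[max(0,y-90):y+90,max(0,x-120):x+120]
    cv2.imwrite(f"pics/{n}1.png",cv2.resize(cr,(800,600),interpolation=cv2.INTER_CUBIC)); print(max(0,x-120),max(0,y-90),cr.shape)
```

```text
t 2.1 tcp [ 603.6 -205.4  135.9] yang -74.28 tilt [-0.0076  0.0016] F [-0.6  0.2  0.3] gap 0.3
shift [0.2  0.29 5.09] turn 0.0004
[-0.21105967  0.63788315  0.71772288  1.68973755 -0.48018309  1.00639
 -0.62087961]
side [335.28414004 163.56592232]
215 73 (180, 240, 3)
top [441.62310744 205.91631553]
321 115 (180, 240, 3)
```

View pics/side1.png

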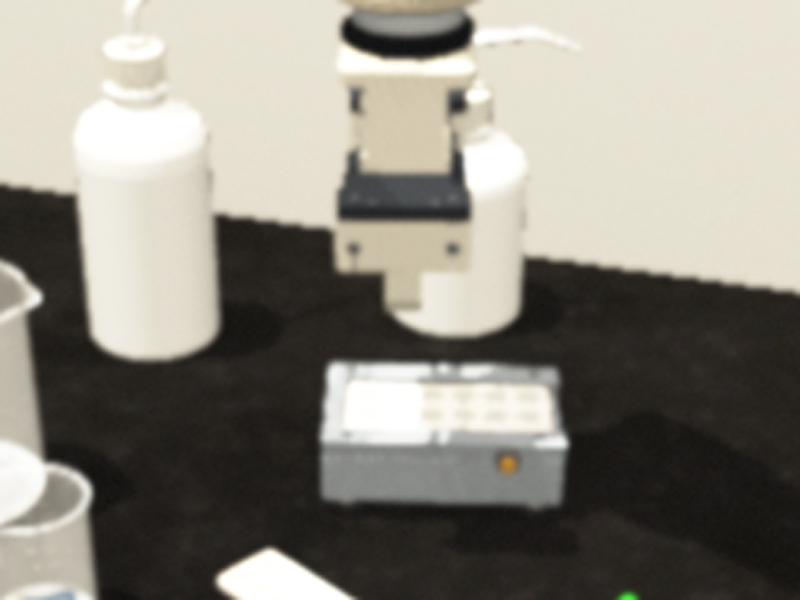

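View pics/top1.png

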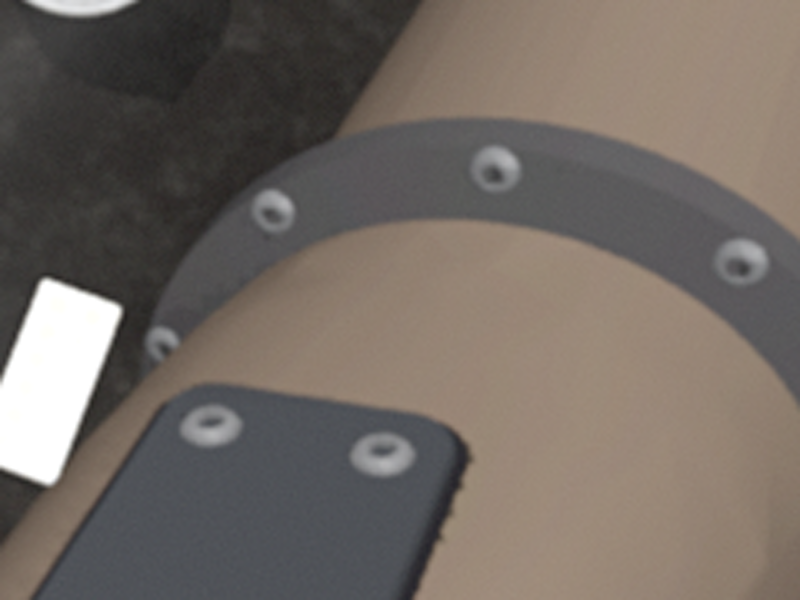

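Run:
```python
from h import *
tf([.606,-.2075,.08],-74.3)
```

```text
t 2.2 tcp [ 606.2 -205.1  140.2] yang -74.16 tilt [-0.0007  0.0005] F [-1.1  0.3  0.9] gap 0.1
shift [-0.08  0.22  6.02] turn 0.0024
```

move_arm --moves "0 0 0.1 3 0; 0 0 0.1 6 0; 0 0 0.1 6 0; 0 0 0.1 6 0"

```text
time: 2.7
tool_pos: [0.6078, -0.2066, 0.0821]
orientation: [0.0, 0.99, 0.138, 0.001]
contact_force: [-1.3, 0.2, 0.5]
finger_gap: 0.005
```

Run:
```python
from h import *
n="side"
im=capture(n)[:,:,::-1]; cv2.imwrite("pics/side2.png",cv2.resize(im[130:250,280:440],(800,600),interpolation=cv2.INTER_CUBIC))
tf([.606,-.2075,.066],-74.3); print(proj(n,get_obs()["tool_pos"]-[0,0,.011]))
```

```text
t 2.75 tcp [ 607.8 -206.8   82.1] yang -74.16 tilt [ 0.0032 -0.0006] F [ 0.2 -0.4  0.2] gap 0.8
shift [-0.2   0.01  1.61] turn 0.0024
[[333.74985037 187.09360672]]
```

View pics/side2.png

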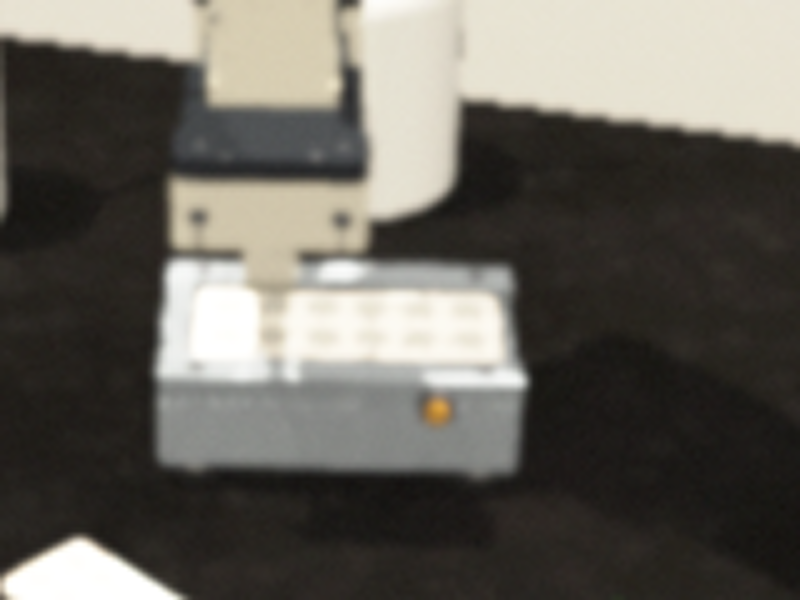

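move_arm --moves "0 0 0 0.7 0; 0 0 0 1.2 0; 0 0 0 1.4 0; 0 0 0 1.5 0; 0 0 0 1.5 0; 0 0 0 1.5 0"

```text
time: 3.5
tool_pos: [0.6064, -0.2065, 0.0663]
orientation: [-0.001, 0.991, 0.137, 0.0]
contact_force: [-6.2, 4.0, 19.3]
finger_gap: 0.008
```

move_arm --moves "0 0 0 0 0; 0 0 0 0 0"

```text
time: 3.75
tool_pos: [0.6064, -0.2066, 0.0663]
orientation: [-0.001, 0.991, 0.137, 0.0]
contact_force: [-5.8, 4.4, 19.4]
finger_gap: 0.005
```

move_arm --moves "0 -0.1 0 0 0; 0 -0.2 0 0 0; 0 -0.3 0 0 0; 0 -0.4 0 0 0; 0 -0.5 0 0 0; 0 -0.6 0 0 0; 0 -0.7 0 0 0; 0 -0.8 0 0 0; 0 -0.9 0 0 0; 0 -1 0 0 0"

```text
time: 5.0
tool_pos: [0.6004, -0.2091, 0.0664]
orientation: [0.001, 0.99, 0.138, 0.003]
contact_force: [7.3, 2.9, 8.0]
finger_gap: 0.008
```

```bash
cat > s.py <<'E'
from h import *
import sys
nm=sys.argv[1]
im=capture("side")[:,:,::-1]; cv2.imwrite(f"pics/{nm}.png",cv2.resize(im[130:250,280:440],(800,600),interpolation=cv2.INTER_CUBIC))
tf([.606,-.2075,.066],-74.3)
E
python3 s.py side3
```

```text
t 5.05 tcp [ 600.3 -209.2   66.4] yang -74.13 tilt [ 0.0062 -0.0004] F [6.  1.8 7.5] gap 0.7
shift [ 0.6  -0.    0.05] turn 0.0029
```

View pics/side3.png

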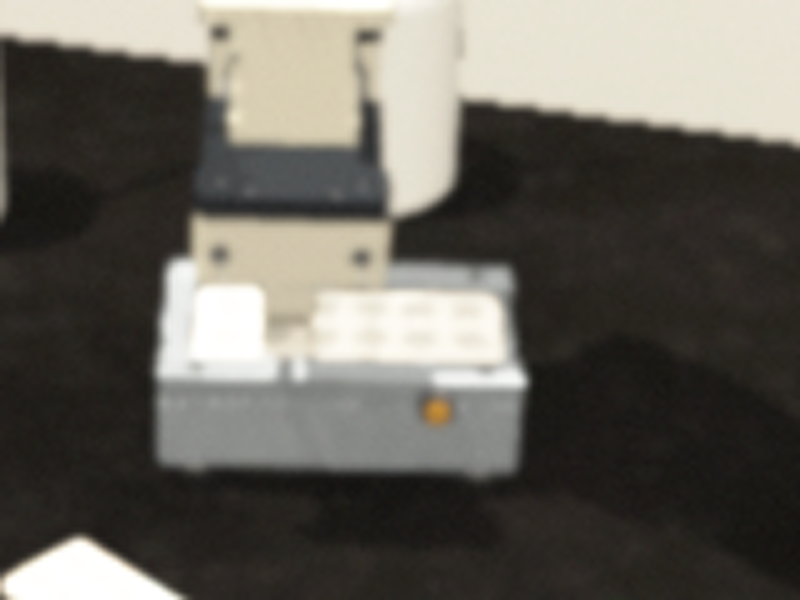

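move_arm --moves "0 0 0 0.05 0; 0 0 0 0.05 0; 0 0 0 0.05 0"

```text
time: 5.42
tool_pos: [0.6003, -0.2092, 0.0664]
orientation: [0.001, 0.99, 0.138, 0.003]
contact_force: [4.3, 3.4, 12.8]
finger_gap: 0.002
```

move_arm --moves "0 0 0 0.05 0; 0 0 0 0.07 0; 0 0 0 0.07 0; 0 -0.1 0 0.08 0; 0 -0.2 0 0.09 0; 0 -0.3 0 0.1 0; 0 -0.3 0 0.1 0"

```text
time: 6.3
tool_pos: [0.5996, -0.2096, 0.0663]
orientation: [0.001, 0.99, 0.139, 0.005]
contact_force: [8.3, 4.7, 16.6]
finger_gap: 0.004
```

move_arm --moves "0 -0.1 0 0.02 0; 0 -0.2 0 0.04 0; 0 -0.3 0 0.05 0; 0 -0.4 0 0.06 0; 0 -0.5 0 0.07 0; 0 -0.5 0 0.07 0"

```text
time: 7.05
tool_pos: [0.596, -0.2112, 0.0663]
orientation: [0.001, 0.99, 0.139, 0.006]
contact_force: [9.6, 5.4, 19.7]
finger_gap: 0.01
```

```bash
python3 s.py side4
```

```text
t 7.1 tcp [ 595.9 -211.2   66.3] yang -74.07 tilt [ 0.0123 -0.0011] F [10.4  5.1 20.3] gap 0.3
shift [ 1.07 -0.08  0.04] turn 0.004
```

View pics/side4.png

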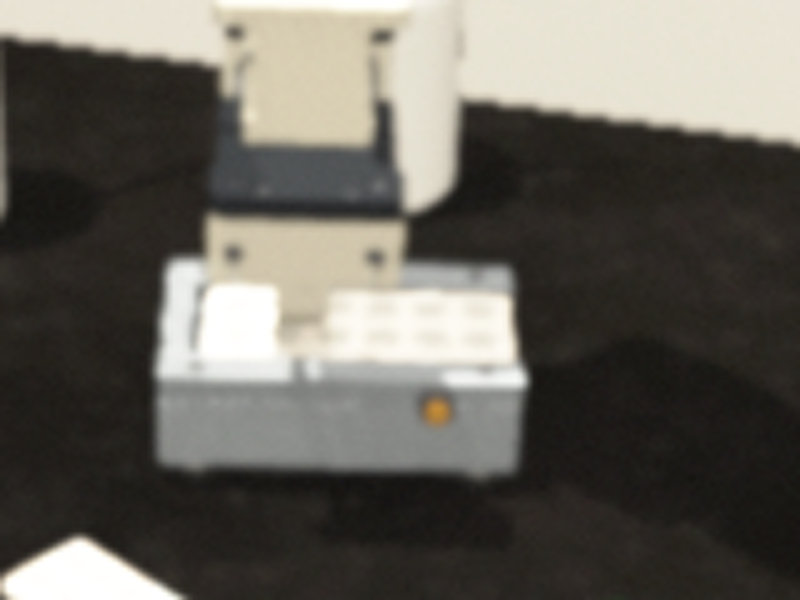

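move_arm --moves "0 -0.1 0 0 0; 0 -0.2 0 0 0; 0 -0.3 0 0 0; 0 -0.4 0 0 0; 0 -0.5 0 0 0; 0 -0.6 0 0 0; 0 -0.7 0 0 0"

```text
time: 7.98
tool_pos: [0.5895, -0.2132, 0.0663]
orientation: [0.001, 0.99, 0.139, 0.006]
contact_force: [11.7, 4.9, 19.0]
finger_gap: 0.001
```

move_arm --moves "0 -0.12 0 0 0; 0 -0.24 0 0 0; 0 -0.36 0 0.01 0; 0 -0.48 0 0.01 0; 0 -0.6 0 0.01 0; 0 -0.72 0 0.01 0; 0 -0.84 0 0.01 0; 0 -0.96 0 0.02 0; 0 -1.08 0 0.02 0; 0 -1.2 0 0.02 0; 0 -1.32 0 0.02 0; 0 -1.44 0 0.02 0"

```text
time: 9.48
tool_pos: [0.5761, -0.2169, 0.0663]
orientation: [0.001, 0.99, 0.139, 0.007]
contact_force: [12.0, 6.1, 21.7]
finger_gap: 0.004
```

```bash
python3 s.py side5
```

```text
t 9.53 tcp [ 575.9 -217.    66.3] yang -74.05 tilt [ 0.0133 -0.0011] F [ 9.9  6.2 21.7] gap 0.3
shift [ 3.16 -0.09  0.06] turn 0.0043
```

View pics/side5.png

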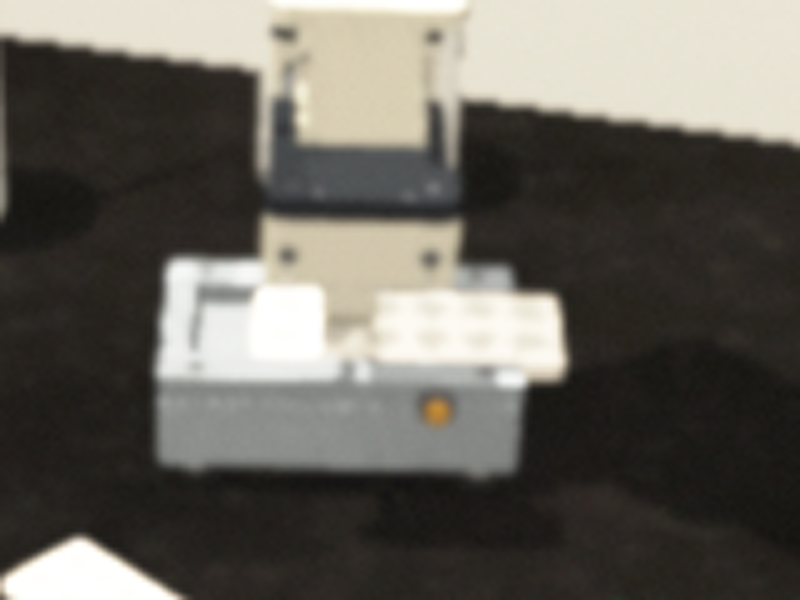

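move_arm --moves "0 -0.12 0 -0.02 0; 0 -0.24 0 -0.02 0; 0 -0.36 0 -0.02 0; 0 -0.48 0 -0.02 0; 0 -0.6 0 -0.01 0; 0 -0.72 0 -0.01 0; 0 -0.84 0 -0.01 0; 0 -0.96 0 -0.01 0; 0 -1.08 0 0 0; 0 -1.2 0 0 0; 0 -1.32 0 0 0; 0 -1.44 0 0 0"

```text
time: 11.02
tool_pos: [0.5624, -0.2207, 0.0662]
orientation: [0.001, 0.99, 0.139, 0.007]
contact_force: [12.8, 6.4, 22.7]
finger_gap: 0.003
```

move_arm --moves "0 -0.12 0 -0.03 0; 0 -0.24 0 -0.04 0; 0 -0.36 0 -0.04 0; 0 -0.48 0 -0.04 0; 0 -0.6 0 -0.04 0; 0 -0.72 0 -0.04 0; 0 -0.84 0 -0.04 0; 0 -0.96 0 -0.04 0; 0 -1.08 0 -0.04 0; 0 -1.2 0 -0.04 0; 0 -1.3 0 -0.04 0; 0 -1.4 0 -0.04 0"

```text
time: 12.52
tool_pos: [0.5484, -0.2245, 0.0662]
orientation: [0.001, 0.99, 0.139, 0.006]
contact_force: [12.4, 7.2, 21.6]
finger_gap: 0.006
```

```bash
python3 s.py side6
```

```text
t 12.57 tcp [ 548.2 -224.6   66.2] yang -74.04 tilt [ 0.0123 -0.0007] F [ 9.3  6.3 23. ] gap 0.4
shift [ 6.03 -0.05  0.09] turn 0.0045
```

View pics/side6.png

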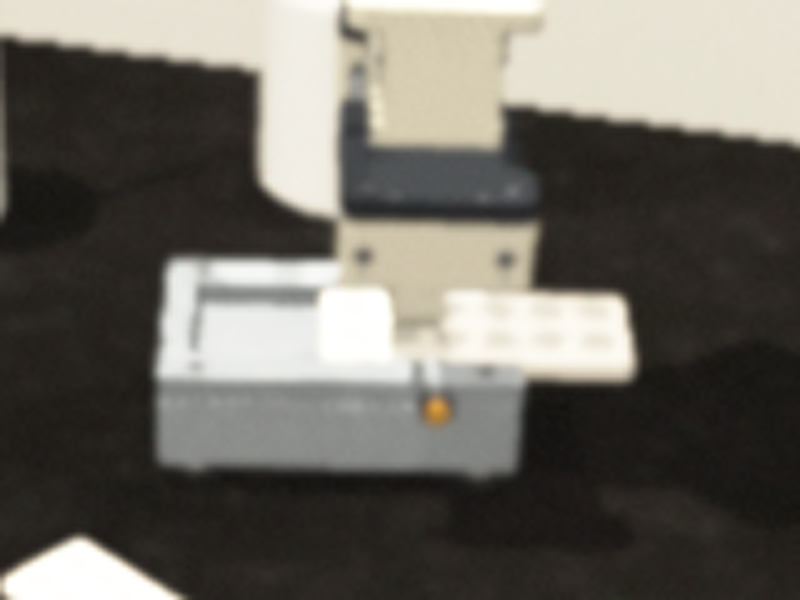

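move_arm --moves "0 -0.12 0 -0.04 0; 0 -0.24 0 -0.05 0; 0 -0.36 0 -0.05 0; 0 -0.48 0 -0.05 0; 0 -0.6 0 -0.05 0; 0 -0.7 0 -0.05 0; 0 -0.8 0 -0.05 0; 0 -0.8 0 -0.05 0"

```text
time: 13.58
tool_pos: [0.5397, -0.2269, 0.0663]
orientation: [0.001, 0.99, 0.139, 0.005]
contact_force: [9.7, 6.1, 19.9]
finger_gap: 0.004
```

move_arm --moves "0 0 0 -0.3 0; 0 0 0 -1 0; 0 -1 0 -4 0; 4 -4 0 -7 0; 9 -9 0 -8 0; 9 -10 0 -8 0; 9 -10 0 -8 0"

```text
time: 14.45
tool_pos: [0.4368, -0.2546, 0.1433]
orientation: [-0.0, 0.991, 0.137, 0.0]
contact_force: [-0.1, -0.0, 0.5]
finger_gap: 0.393
```

Run:
```python
from h import *
tf([.606,-.2075,.066],-74.3)
for n,(x0,x1,y0,y1) in(("side",(280,480,120,270)),("top",(340,540,170,320))):
    im=capture(n)[:,:,::-1]; cv2.imwrite(f"pics/{n}7full.png",im); cv2.imwrite(f"pics/{n}7.png",cv2.resize(im[y0:y1,x0:x1],(800,600),interpolation=cv2.INTER_CUBIC))
tf([.606,-.2075,.066],-74.3)
```

```text
t 14.45 tcp [ 436.8 -254.6  143.3] yang -74.29 tilt [-0.      0.0006] F [-0.1 -0.   0.5] gap 36.1
shift [17.57  0.05  7.73] turn 0.0002
t 14.55 tcp [ 438.2 -254.1  142.9] yang -74.15 tilt [-0.0002  0.0002] F [-1.4  0.7  0.2] gap 43.8
shift [17.42  0.1   7.69] turn 0.0026
```

View pics/side7.png

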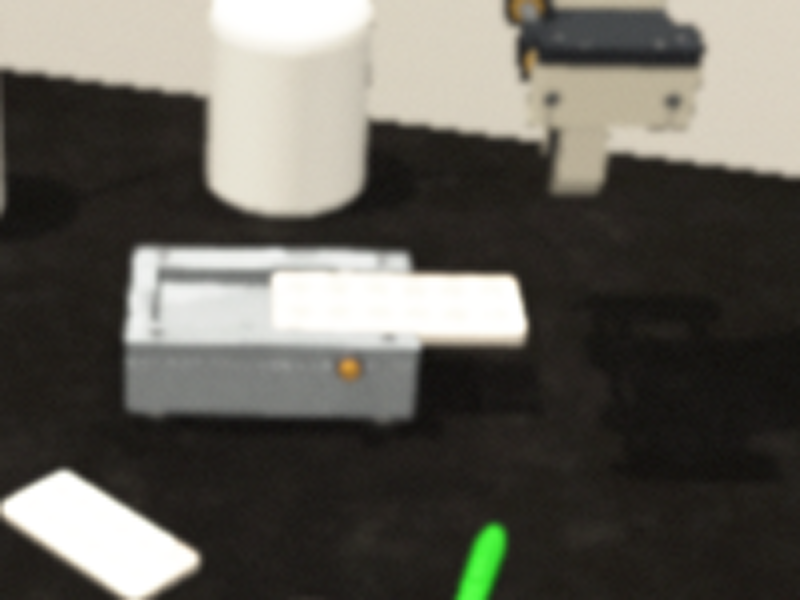

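View pics/top7.png

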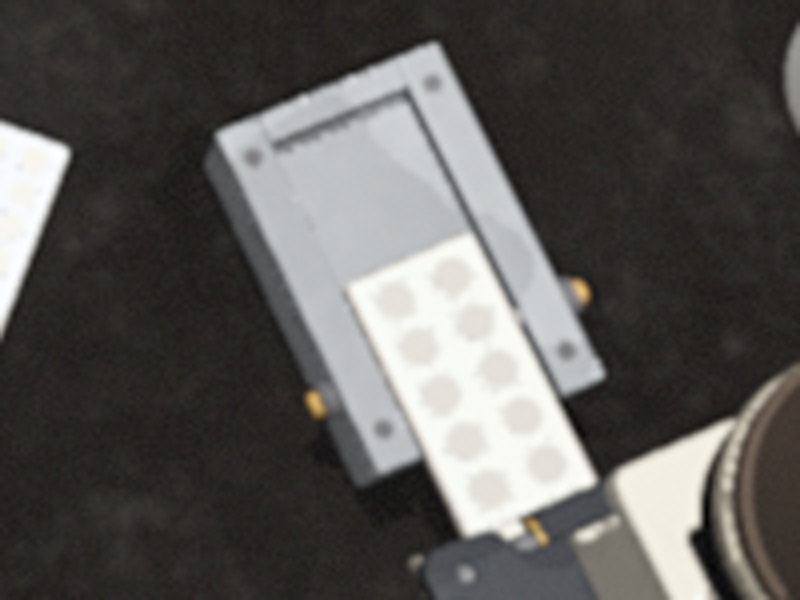

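Run:
```python
from h import *
b=np.radians(15.8);u=np.array([np.cos(b),np.sin(b)]);v=np.array([-u[1],u[0]])
def S(z,h): return ray("side",np.array(z)/4+[280,120]-.4,h)[:,:2]
def T(z,h): return ray("top",np.array(z)/4+[340,170]-.4,h)[:,:2]
def pr(n,P): print(n,np.round(P*1000,1).tolist(),"along",np.round(P@u*1000,1),"across",np.round(P@v*1000,1))
pr("plate side",S([[517,275],[526,333],[272,275],[272,328]],.055))
pr("bed side",S([[420,342],[412,252],[127,340]],.057))
pr("plate top rear",T([[347,285],[470,233]],.055))
pr("plate top edges",T([[440,487],[575,445],[465,540],[597,490]],.055))
pr("bed top",T([[605,375],[362,488],[436,42],[213,135]],.057))
pr("tip top? side", S([[577,192]],.132))
tcp=get_obs()["tool_pos"];print("tcp",tcp[:2]@u*1000,tcp[:2]@v*1000)
```

```text
plate side [[459.5, -279.7], [444.4, -220.8], [585.7, -238.4], [570.7, -184.7]] along [366.  367.5 498.7 498.8] across [-394.2 -333.5 -388.9 -333.1]
bed side [[494.0, -191.7], [518.4, -283.6], [637.5, -146.7]] along [423.1 421.6 573.5] across [-319.  -414.  -314.8]
plate top rear [[571.7, -190.9], [586.4, -243.4]] along [498.2 498. ] across [-339.3 -393.9]
plate top edges [[487.5, -212.8], [496.9, -268.1], [465.9, -218.6], [478.5, -273.1]] along [411.1 405.2 388.8 386. ] across [-337.5 -393.3 -337.2 -393.1]
bed top [[522.5, -284.6], [490.8, -182.1], [666.9, -244.0], [639.6, -147.6]] along [425.2 422.7 575.2 575.2] across [-416.1 -308.9 -416.4 -316.2]
tip top? side [[429.5, -234.2]] along [349.5] across [-342.3]
tcp 352.443263338438 -363.7986636722283
```

Run:
```python
from h import *
b=np.radians(15.8);u=np.array([np.cos(b),np.sin(b)]);v=np.array([-u[1],u[0]])
p=.408*u-.3645*v;print(p)
tf([*p,.042],-74.2)
```

```text
[ 0.49183109 -0.23963812]
t 14.55 tcp [ 438.2 -254.1  142.9] yang -74.15 tilt [-0.0002  0.0002] F [-1.4  0.7  0.2] gap 43.8
shift [ 5.56  0.08 10.09] turn 0.0008
```

move_arm --moves "9.1 2.5 0.1 0 0; 9.1 5.5 0.1 0 0; 9.1 5.5 0.1 1 0; 9.1 5.5 0.1 2 0; 9.1 5.5 0.1 3 0; 9.1 5.5 0.1 4 0; 9.1 5.5 0.1 5 0; 9.1 5.5 0.1 5 0; 9.1 5.5 0.1 5 0"

```text
time: 15.68
tool_pos: [0.4907, -0.2407, 0.0934]
orientation: [0.0, 0.991, 0.137, 0.0]
contact_force: [1.3, 0.1, -0.2]
finger_gap: 0.991
```

Run:
```python
from h import *
tf([.4918,-.2396,.042],-74.2)
im=capture("side")[:,:,::-1]; cv2.imwrite(f"pics/side8.png",cv2.resize(im[120:270,280:480],(800,600),interpolation=cv2.INTER_CUBIC))
```

```text
t 15.68 tcp [ 490.7 -240.7   93.4] yang -74.21 tilt [ 0.0003 -0.0001] F [ 1.3  0.1 -0.2] gap 91.1
shift [ 0.14 -0.08  5.14] turn -0.0002
```

View pics/side8.png

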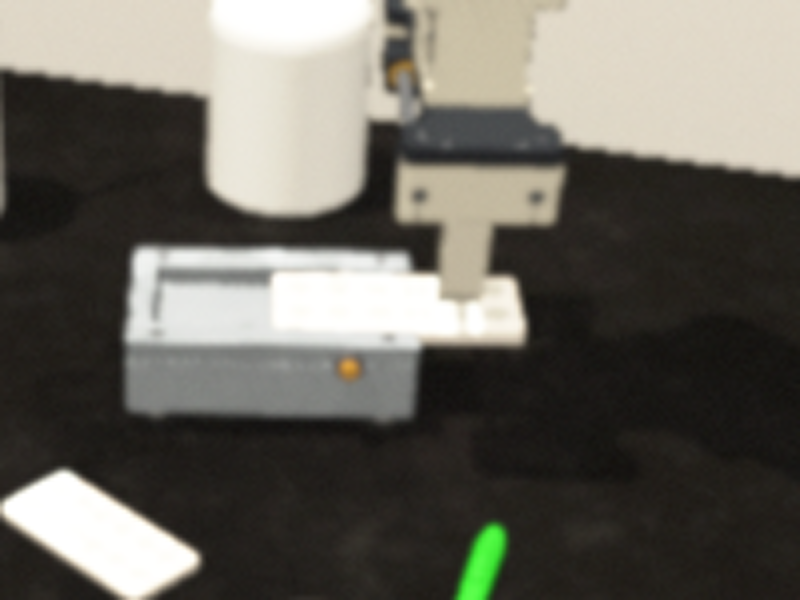

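move_arm --moves "9.1 0.1 -0.1 1 0; 9.1 0.1 -0.1 2 0; 9.1 0.1 -0.1 3 0; 9.1 0.1 -0.1 4 0; 9.1 0.1 -0.1 5.1 0; 9.1 0.1 -0.1 5.1 0; 9.1 0.1 -0.1 5.1 0"

```text
time: 16.6
tool_pos: [0.4913, -0.2395, 0.0423]
orientation: [0.0, 0.991, 0.137, 0.0]
contact_force: [-0.1, 0.6, 0.2]
finger_gap: 0.995
```

Run:
```python
from h import *
tf([.4918,-.2396,.042],-74.2)
im=capture("side")[:,:,::-1]; cv2.imwrite(f"pics/side9.png",cv2.resize(im[120:270,280:480],(800,600),interpolation=cv2.INTER_CUBIC))
```

```text
t 16.6 tcp [ 491.3 -239.5   42.3] yang -74.21 tilt [ 0.0001 -0.0001] F [-0.1  0.6  0.2] gap 91.5
shift [0.05 0.02 0.03] turn -0.0002
```

View pics/side9.png

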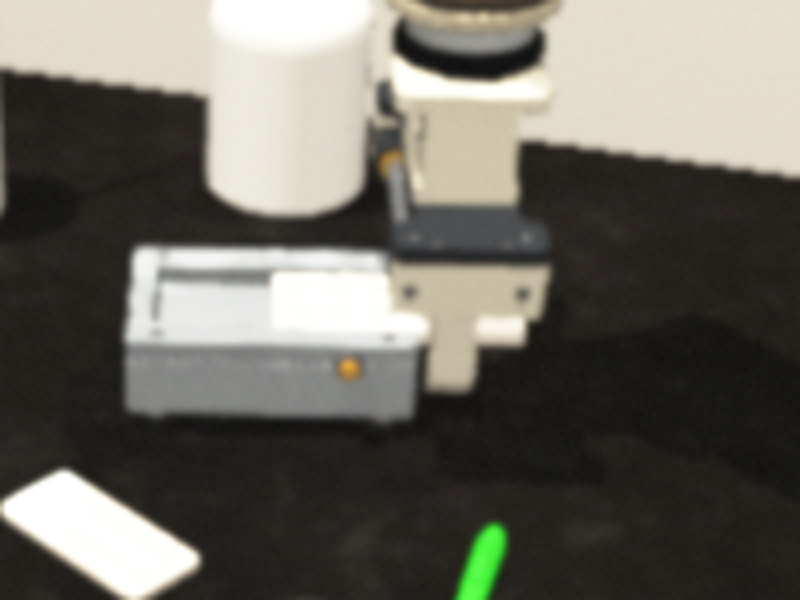

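move_arm --moves "7 0 0 0 0; 6.5 0 0 0 0; 6 0 0 0 0; 6 0 0 0 0; 5 0 0 0 0; 5 0 0 0 0; 4 0 0 0 0; 4 0 0 0 0; 4 0 0 0 0; 4 0 0 0 0"

```text
time: 17.9
tool_pos: [0.4913, -0.2395, 0.0423]
orientation: [0.0, 0.991, 0.137, 0.0]
contact_force: [0.6, -2.6, -1.9]
finger_gap: 0.607
```

move_arm --moves "4 -0.1 0 -0.02 0; 4 -0.3 0 -0.04 0; 4 -0.6 0 -0.05 0; 4 -0.9 0 -0.05 0; 4 -1.2 0 -0.05 0; 4 -1.5 0 -0.05 0; 4 -1.8 0 -0.05 0; 4 -2.1 0 -0.05 0; 4 -2.4 0 -0.05 0; 4 -2.4 0 -0.05 0"

```text
time: 19.15
tool_pos: [0.4684, -0.2459, 0.0429]
orientation: [0.0, 0.991, 0.137, 0.0]
contact_force: [3.2, -2.5, -2.4]
finger_gap: 0.603
```

Run:
```python
from h import *
tf([.4918,-.2396,.042],-74.2)
im=capture("side")[:,:,::-1]; cv2.imwrite(f"pics/side10.png",cv2.resize(im[120:270,280:480],(800,600),interpolation=cv2.INTER_CUBIC))
```

```text
t 19.15 tcp [ 468.4 -245.9   42.9] yang -74.2 tilt [ 0.0006 -0.0001] F [ 3.2 -2.5 -2.4] gap 55.5
shift [2.42 0.03 0.09] turn 0.0
```

View pics/side10.png

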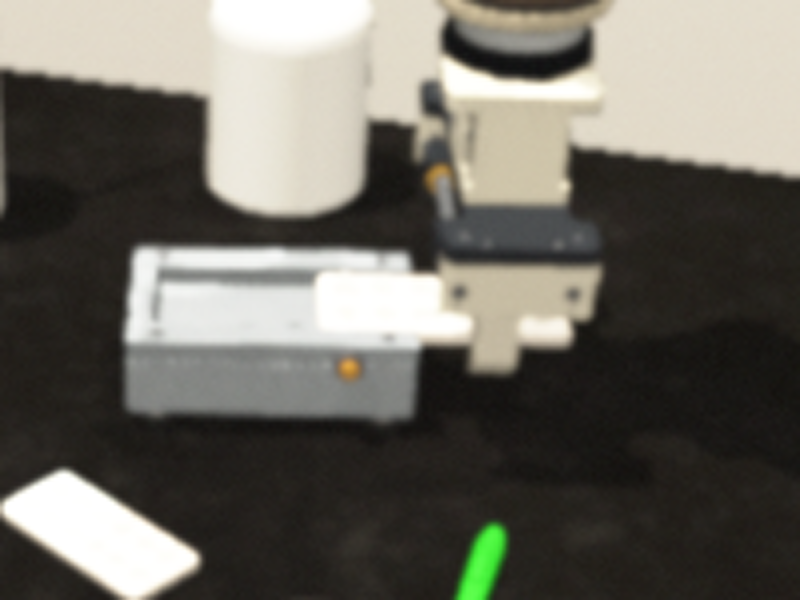

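move_arm --moves "4 -0.3 0 0 0; 4 -0.6 0 0 0; 4 -0.9 0 0 0; 4 -1.2 0 0 0; 4 -1.5 0 0 0; 4 -1.8 0 0 0; 4 -2.1 0 0 0; 4 -2.4 0 0 0; 4 -2.7 0 0 0; 4 -2.7 0 0 0; 4 -2.7 0 0 0"

```text
time: 20.58
tool_pos: [0.4422, -0.2532, 0.0427]
orientation: [-0.0, 0.991, 0.137, 0.0]
contact_force: [-0.6, 0.3, -2.7]
finger_gap: 0.606
```

move_arm --moves "4 0 0 -0.2 0; 4 0 0 -0.5 0; 4 0 0 -1 0; 4 0 0 -2 0; 4 0 0 -3.5 0; 4 0 0 -5 0; 4 0 0 -5 0; 4 0 0 -5 0"

```text
time: 21.58
tool_pos: [0.4422, -0.253, 0.0927]
orientation: [-0.0, 0.99, 0.138, 0.0]
contact_force: [-0.1, 1.2, -2.4]
finger_gap: 0.603
```

Run:
```python
from h import *
tf([.4918,-.2396,.042],-74.2)
for n,(x0,x1,y0,y1) in(("side",(280,480,120,270)),("top",(340,540,220,370))):
    im=capture(n)[:,:,::-1]; cv2.imwrite(f"pics/{n}11.png",cv2.resize(im[y0:y1,x0:x1],(800,600),interpolation=cv2.INTER_CUBIC))
```

```text
t 21.57 tcp [ 442.2 -253.    92.7] yang -74.18 tilt [0.0002 0.0002] F [-0.1  1.2 -2.4] gap 55.5
shift [5.14 0.07 5.07] turn 0.0003
```

View pics/side11.png

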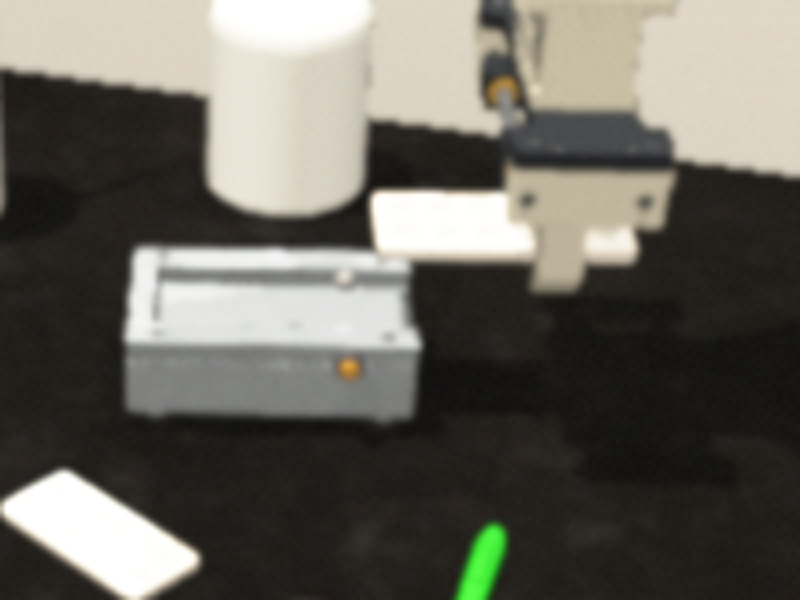

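View pics/top11.png

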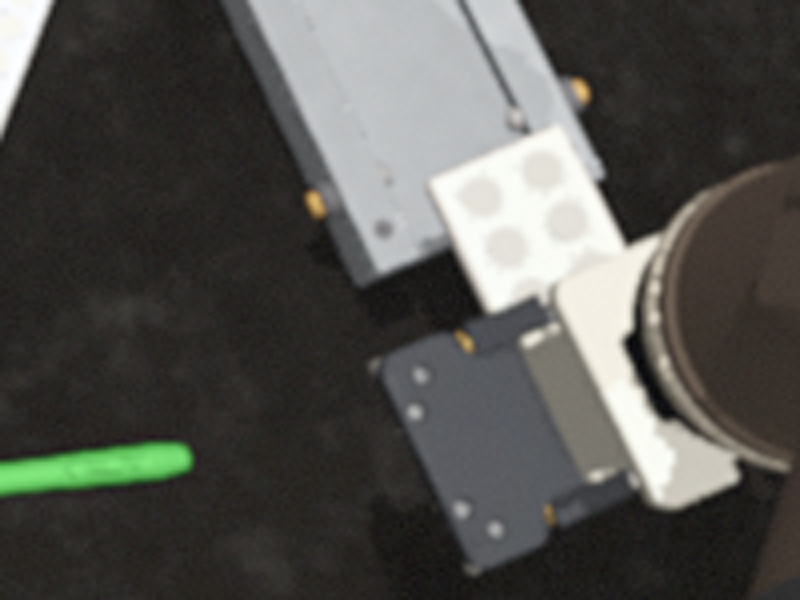

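Run:
```python
from h import *
for px in((199,143),(135,105),(290,160)):print(ray("top",px,0))
tf([.5987,.1396,.13],-92.4)
print(get_obs()["joint_positions"])
```

```text
[[0.81045912 0.16559848 0.        ]]
[[0.89900938 0.27474057 0.        ]]
[[0.75755737 0.00895298 0.        ]]
t 21.68 tcp [ 441.9 -252.9   92.3] yang -74.19 tilt [-0.0007  0.0004] F [ 0.7 -0.4 -2.4] gap 55.5
shift [ 25.78 -33.5   -3.76] turn 0.3177
[-0.09725835  0.50463253  0.70629313  2.05562265 -0.47935489  0.74824067
 -0.3865301 ]
```

move_arm --moves "4 0 0 -2 0; 4 0.5 -0.7 -3.8 0.01; 4 2 -2.6 -3.8 0.02; 4 4 -5.2 -3.8 0.05; 4 6 -7.8 -3.8 0.08; 4 8 -10.4 -3.8 0.1; 4 10 -13 -3.8 0.13; 4 12 -15.6 -3.8 0.15; 4 14 -18.2 -3.8 0.17; 4 16 -20.8 -3.8 0.2; 4 18 -23.4 -3.8 0.22; 4 20 -26 -3.8 0.25"

```text
time: 23.18
tool_pos: [0.5638, 0.0524, 0.1302]
orientation: [0.0, 1.0, 0.012, -0.0]
contact_force: [0.5, -0.1, -2.4]
finger_gap: 0.605
```

Run:
```python
from h import *
tf([.5987,.1396,.13],-92.4)
```

```text
t 23.18 tcp [563.8  52.4 130.2] yang -88.58 tilt [-0.001  -0.0002] F [ 0.5 -0.1 -2.4] gap 55.6
shift [ 3.71 -8.63  0.01] turn 0.0667
```

move_arm --moves "4 1.2 -2.8 0 0.02; 4 2.2 -5.4 0 0.04; 4 3.1 -7.4 0 0.06; 4 3.5 -8.3 0 0.065; 4 3.5 -8.3 0 0.065; 4 3.5 -8.3 0 0.065; 4 3.5 -8.3 0 0.065"

```text
time: 24.05
tool_pos: [0.5965, 0.1342, 0.1309]
orientation: [0.0, 1.0, -0.02, -0.0]
contact_force: [0.1, -0.1, -1.7]
finger_gap: 0.604
```

Run:
```python
from h import *
tf([.5987,.1396,.13],-92.4)
for n,(x0,x1,y0,y1) in(("side",(170,370,210,360)),("top",(130,330,150,300))):
    im=capture(n)[:,:,::-1]; cv2.imwrite(f"pics/{n}12.png",cv2.resize(im[y0:y1,x0:x1],(800,600),interpolation=cv2.INTER_CUBIC))
```

```text
t 24.05 tcp [596.5 134.2 130.9] yang -92.33 tilt [-0.0001 -0.0001] F [ 0.1 -0.1 -1.7] gap 55.6
shift [ 0.2  -0.55  0.09] turn 0.0012
```

View pics/side12.png

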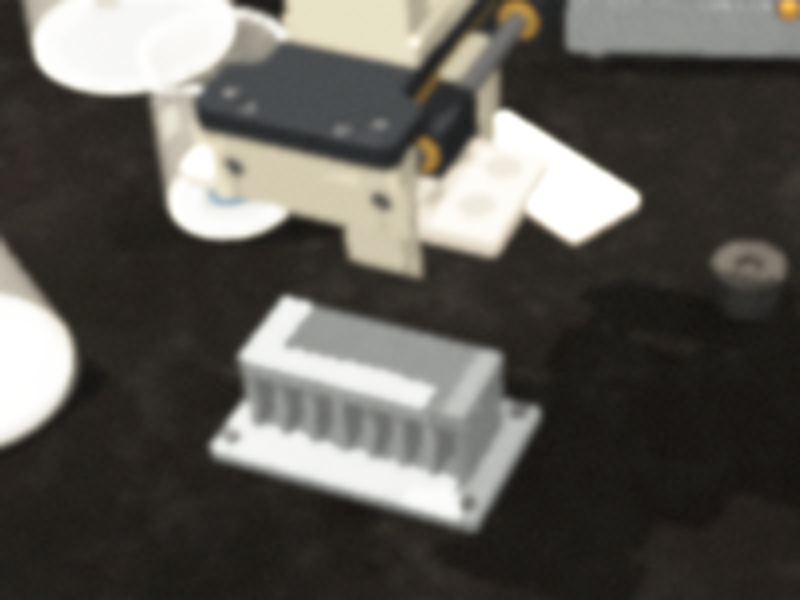

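View pics/top12.png

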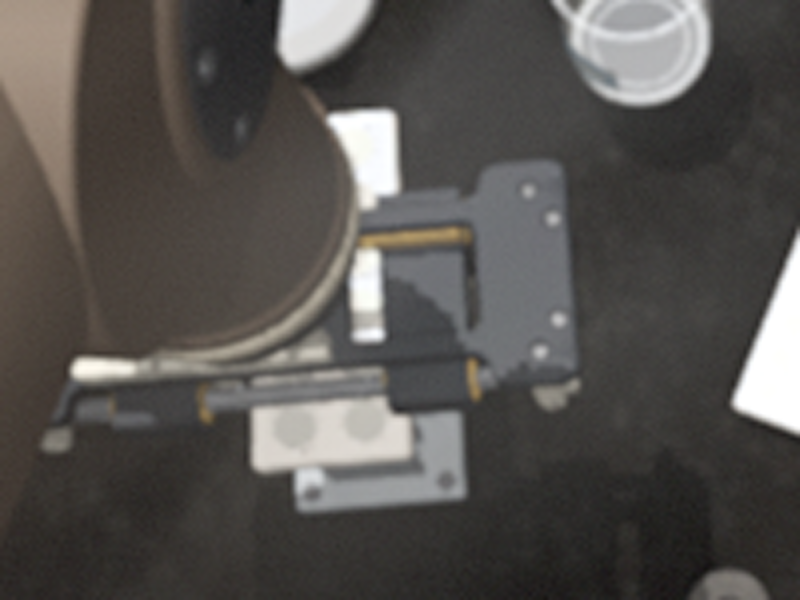

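Run:
```python
from h import *
o=get_obs();z=o["tool_pos"][2]+.013
a=np.radians(-2.35);u=np.array([np.cos(a),np.sin(a)]);v=np.array([-u[1],u[0]])
def S(q,h): return ray("side",np.array(q)/4+[170,210]-.4,h)[:,:2]
def T(q,h): return ray("top",np.array(q)/4+[130,150]-.4,h)[:,:2]
def pr(n,P): print(n,np.round(P*1000,1).tolist(),"along",np.round(P@u*1000,1),"across",np.round(P@v*1000,1))
pr("plate top",T([[413,460],[253,470],[398,112],[412,400]],z))
pr("plate side front",S([[494,247],[546,163]],z))
pr("tcp",o["tool_pos"][None,:2])
pr("block side now",S([[285,297],[502,352],[458,412],[240,357]],.048))
pr("foot side now",S([[210,447],[477,527],[541,409]],.008))
pr("foot top now",T([[297,512],[466,496]],.008))
```

```text
plate top [[555.5, 106.5], [559.2, 162.9], [685.3, 99.9], [577.1, 104.8]] along [550.7 552.1 680.6 572.3] across [129.2 185.6 127.9 128.4]
plate side front [[555.5, 169.4], [554.7, 115.9]] along [548.1 549.4] across [192.  138.6]
tcp [[596.6, 134.6]] along [590.6] across [159.]
block side now [[672.0, 118.2], [573.2, 121.7], [577.3, 160.0], [673.1, 158.1]] along [666.6 567.7 570.2 666. ] across [145.7 145.1 183.6 185.6]
foot side now [[683.9, 173.2], [563.2, 179.8], [561.7, 108.7]] along [676.3 555.3 556.8] across [201.  202.8 131.6]
foot top now [[567.0, 175.1], [564.6, 104.8]] along [559.3 559.9] across [198.2 127.8]
```

move_arm --moves "4 0.36 -0.48 1 0; 4 0.36 -0.48 2.5 0; 4 0.36 -0.48 4 0; 4 0.36 -0.48 5.5 0; 4 0.36 -0.48 6.5 0; 4 0.36 -0.48 7 0; 4 0.36 -0.48 7.4 0; 4 0.36 -0.48 7.4 0; 4 0.36 -0.48 7.4 0"

```text
time: 25.28
tool_pos: [0.6007, 0.14, 0.0571]
orientation: [-0.0, 1.0, -0.02, 0.0]
contact_force: [0.5, -0.2, -2.7]
finger_gap: 0.607
```

Run:
```python
from h import *
tf([.5987,.1396,.046],-92.4)
for n,(x0,x1,y0,y1) in(("side",(200,360,250,370)),("top",(160,320,180,300))):
    im=capture(n)[:,:,::-1]; cv2.imwrite(f"pics/{n}13.png",cv2.resize(im[y0:y1,x0:x1],(800,600),interpolation=cv2.INTER_CUBIC))
```

```text
t 25.27 tcp [600.7 140.   57.1] yang -92.25 tilt [0.0006 0.0003] F [ 0.5 -0.2 -2.7] gap 55.9
shift [-0.2   0.05  1.11] turn 0.0027
```

View pics/side13.png

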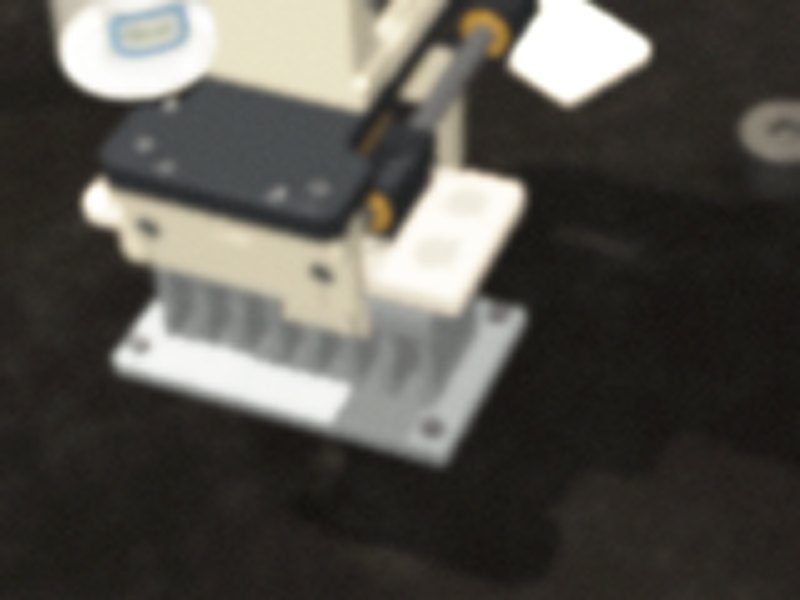

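View pics/top13.png

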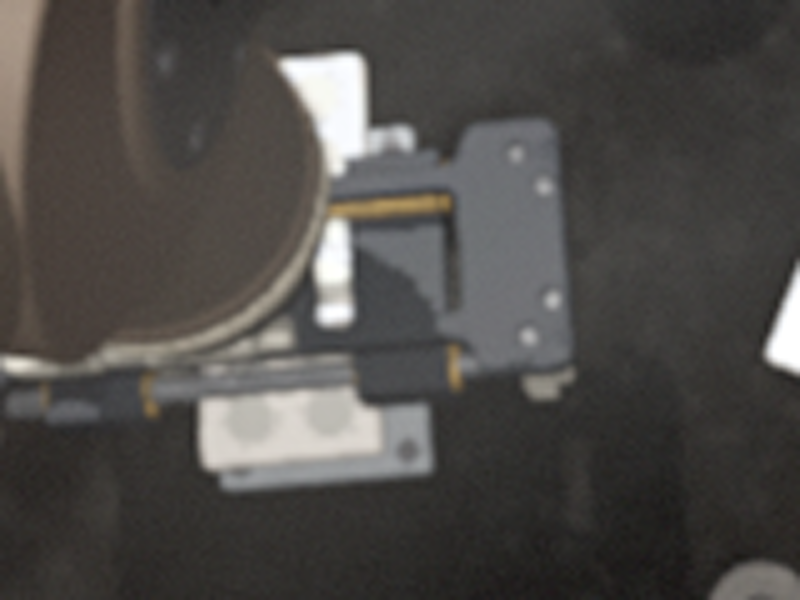

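Run:
```python
from h import *
o=get_obs();z=o["tool_pos"][2]+.0127
a=np.radians(-2.35);u=np.array([np.cos(a),np.sin(a)]);v=np.array([-u[1],u[0]])
def S(q,h): return ray("side",np.array(q)/5+[200,250]-.4,h)[:,:2]
def T(q,h): return ray("top",np.array(q)/5+[160,180]-.4,h)[:,:2]
def pr(n,P): print(n,np.round(P*1000,1).tolist(),"along",np.round(P@u*1000,1),"across",np.round(P@v*1000,1))
pr("tcp",o["tool_pos"][None,:2])
pr("plate top",T([[382,457],[202,470],[366,55]],z))
pr("foot top",T([[433,473],[223,490]],.008))
pr("plate side front",S([[460,302],[526,188]],z))
pr("foot side",S([[443,455],[527,312],[114,358]],.008))
```

```text
tcp [[600.7, 140.0]] along [594.5] across [164.5]
plate top [[559.6, 112.8], [562.8, 168.5], [690.2, 105.6]] along [554.5 555.4 685.3] across [135.7 191.4 133.8]
foot top [[563.6, 104.7], [566.9, 174.5]] along [558.8 559.3] across [127.7 197.6]
plate side front [[559.3, 172.2], [558.0, 116.1]] along [551.8 552.8] across [195.  138.9]
foot side [[564.7, 178.7], [561.3, 108.9], [683.6, 172.7]] along [556.9 556.4 676. ] across [201.7 131.9 200.6]
```

move_arm --moves "4 -0.08 0 0.2 0; 4 -0.08 0 0.4 0; 4 -0.08 0 0.6 0; 4 -0.08 0 0.8 0; 4 -0.08 0 0.9 0; 4 -0.08 0 1 0; 4 -0.08 0 1 0; 4 -0.08 0 1 0"

```text
time: 26.38
tool_pos: [0.5997, 0.14, 0.0468]
orientation: [-0.0, 1.0, -0.02, 0.0]
contact_force: [-0.7, 0.5, -2.1]
finger_gap: 0.606
```

move_arm --moves "4 0 0 0.03 0; 4 0 0 0.06 0; 4 0 0 0.09 0; 4 0 0 0.11 0; 4 0 0 0.11 0; 4 0 0 0.11 0"

```text
time: 27.12
tool_pos: [0.5997, 0.14, 0.0456]
orientation: [-0.0, 1.0, -0.02, 0.0]
contact_force: [0.1, 1.1, -2.0]
finger_gap: 0.605
```

move_arm --moves "4 0 0 0.02 0; 4 0 0 0.04 0; 4 0 0 0.05 0; 4 0 0 0.05 0; 4 0 0 0.05 0"

```text
time: 27.75
tool_pos: [0.5997, 0.14, 0.0453]
orientation: [-0.0, 1.0, -0.02, 0.0]
contact_force: [-1.3, -0.0, 2.1]
finger_gap: 0.604
```

move_arm --moves "5.7 0 0 0 0; 5.9 0 0 0 0; 6.2 0 0 0 0; 6.6 0 0 0 0; 6.6 0 0 0 0; 6.6 0 0 0 0"

```text
time: 28.5
tool_pos: [0.5997, 0.14, 0.0451]
orientation: [-0.0, 1.0, -0.02, 0.0]
contact_force: [0.7, 0.1, -0.8]
finger_gap: 0.721
```

Run:
```python
from h import *
tf([.5987,.1396,.046],-92.4)
for n,(x0,x1,y0,y1) in(("side",(200,360,250,370)),("top",(160,320,180,300))):
    im=capture(n)[:,:,::-1]; cv2.imwrite(f"pics/{n}14.png",cv2.resize(im[y0:y1,x0:x1],(800,600),interpolation=cv2.INTER_CUBIC))
```

```text
t 28.5 tcp [599.7 140.   45.1] yang -92.25 tilt [0.     0.0001] F [ 0.7  0.1 -0.8] gap 66.3
shift [-0.1   0.04 -0.09] turn 0.0025
```

View pics/side14.png

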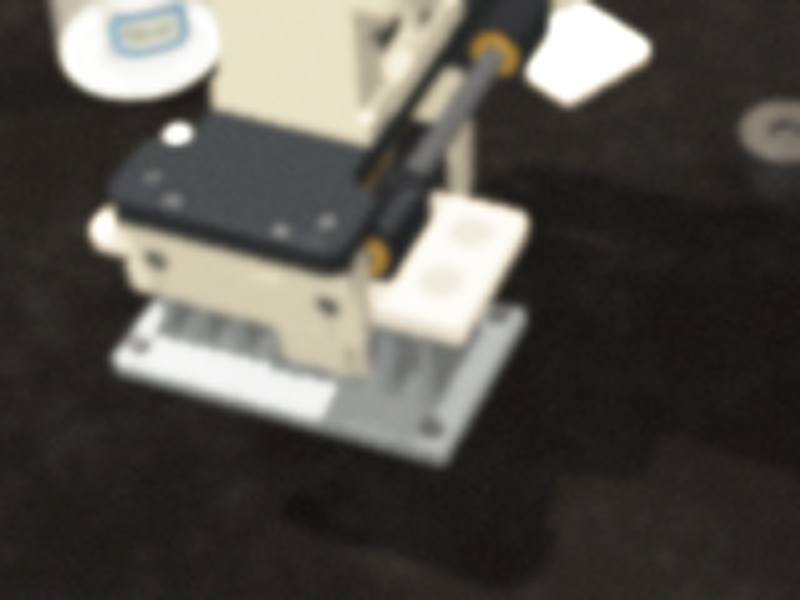

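Released, and the plate sits on the block. I'll open a little further (clear of the foot), go straight up, then back off to look.

move_arm --moves "7.6 0 0 0 0; 7.6 0 0 -0.5 0; 7.6 0 0 -2 0; 7.6 0 0 -4 0; 7.6 0 0 -7 0; 7.6 0 0 -10 0; 7.6 -4 0 -12 0; 7.6 -9 0 -13 0; 7.6 -14 0 -13 0; 7.6 -19 0 -13 0; 7.6 -19 0 -13 0; 7.6 -19 0 -13 0"

```text
time: 30.1
tool_pos: [0.4108, 0.148, 0.1762]
orientation: [-0.001, 1.0, -0.019, 0.001]
contact_force: [-0.2, 0.5, -0.6]
finger_gap: 0.828
```

Run:
```python
from h import *
tf([.5987,.1396,.046],-92.4)
for n,(x0,x1,y0,y1) in(("side",(200,360,250,370)),("top",(140,300,180,300))):
    im=capture(n)[:,:,::-1]; cv2.imwrite(f"pics/{n}15full.png",im);cv2.imwrite(f"pics/{n}15.png",cv2.resize(im[y0:y1,x0:x1],(800,600),interpolation=cv2.INTER_CUBIC))
```

```text
t 30.1 tcp [410.8 148.  176.2] yang -92.22 tilt [0.0018 0.002 ] F [-0.2  0.5 -0.6] gap 76.2
shift [18.79  0.13 13.05] turn 0.0032
```

View pics/side15.png

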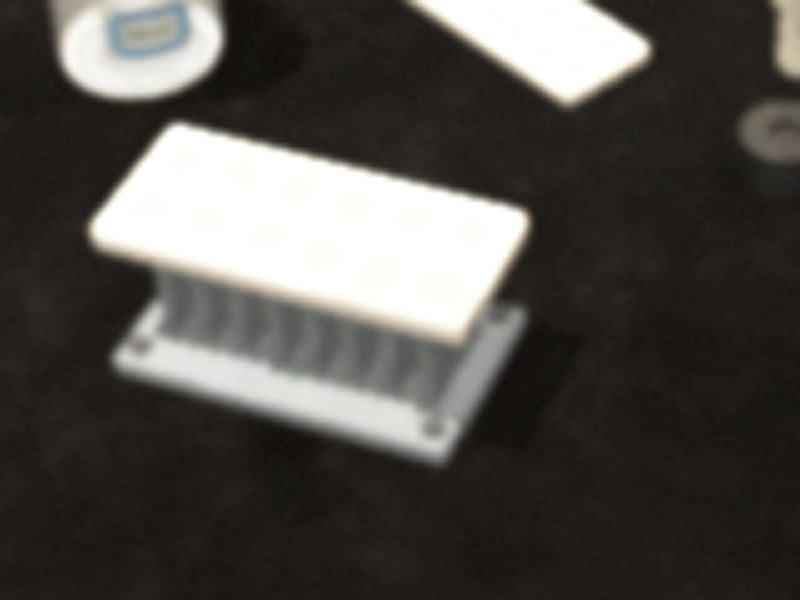

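View pics/top15.png

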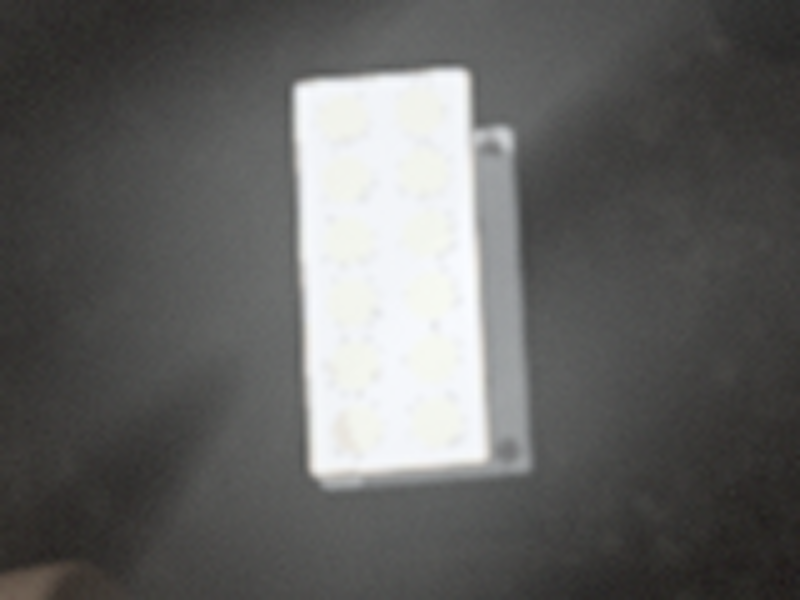

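View pics/top15full.png

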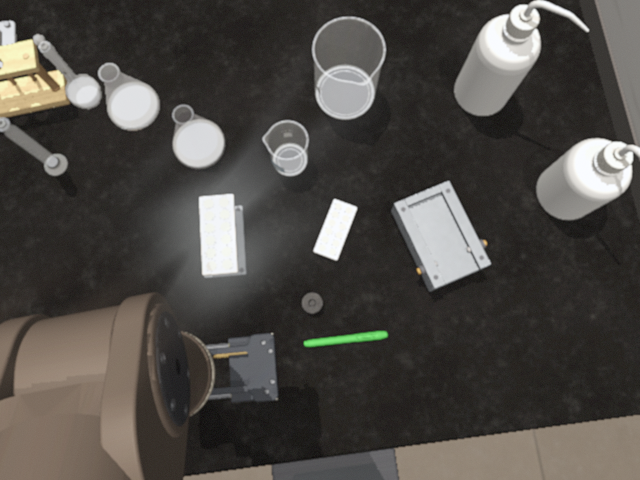

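Run:
```python
from h import *
t=cv2.imread("pics/top15full.png"); g=t.min(axis=2); roi=np.zeros_like(g); roi[180:300,180:260]=255
for th in(205,220):
    m=((g>th)&(roi>0)).astype(np.uint8); n,l,st,ce=cv2.connectedComponentsWithStats(m); i=1+np.argmax(st[1:,4])
    cs,_=cv2.findContours((l==i).astype(np.uint8),cv2.RETR_EXTERNAL,cv2.CHAIN_APPROX_NONE)
    print("top plate",rect(ray("top",cs[0][:,0],.058)))
a=np.radians(-2.4);u=np.array([np.cos(a),np.sin(a)]);v=np.array([-u[1],u[0]])
T=lambda q,h:ray("top",np.array(q)/5+[140,180]-.4,h)[:,:2]
S=lambda q,h:ray("side",np.array(q)/5+[200,250]-.4,h)[:,:2]
def pr(n,P): print(n,np.round(P*1000,1).tolist(),"mean",np.round(P.mean(0)*1000,1),"along",np.round(P@u*1000,1),"across",np.round(P@v*1000,1))
pr("top plate",T([[295,83],[469,70],[489,462],[311,475]],.058))
pr("top foot",T([[514,127],[532,470],[322,488]],.008))
pr("side plate",S([[174,123],[530,213],[462,332],[90,236]],.058))
pr("side foot",S([[443,455],[527,312],[114,358]],.008))
print(np.abs(cv2.absdiff(cv2.imread("pics/top0.png"),t)[100:165,260:310]).mean())
```

```text
top plate (array([626.2, 137.8]), array([ 55.7, 129.1]), 87.68)
top plate (array([626.3, 137.7]), array([ 53.8, 128.3]), 87.87)
top plate [[692.0, 163.0], [689.1, 106.5], [560.0, 112.3], [563.1, 168.2]] mean [626.  137.5] along [684.6 684.  554.8 555.5] across [191.8 135.3 135.7 191.6]
top foot [[683.7, 99.3], [564.7, 104.9], [567.6, 174.8]] mean [605.3 126.4] along [678.9 559.8 559.8] across [127.9 128.5 198.4]
side plate [[687.3, 109.2], [557.4, 114.5], [558.8, 172.8], [687.6, 169.4]] mean [622.8 141.5] along [682.1 552.1 551.1 679.9] across [137.9 137.8 196.1 198.1]
side foot [[564.7, 178.7], [561.3, 108.9], [683.6, 172.7]] mean [603.2 153.4] along [556.7 556.3 675.8] across [202.2 132.3 201.2]
2.0128205128205128
```

```bash
python3 -c "
from rig import *
print(get_obs()['time'],close_job())"
```

```text
the job is handed in; nothing more can be done
30.2 None
```

The spot plate is lying flat on the cooling block, centred and lengthwise along it. I handed the job in at 30.2 s, with the gripper open and well clear of everything.

**What I did**
- **Edging it out:** I pressed on the plate with closed fingers at about 16–23 N and dragged it slowly until about 56 mm overhung the bed's open end. At first the press fell to about 8 N and the fingertips slipped roughly 6 mm along the plate. I pressed slightly lower and it then moved with the fingers.
- **Lifting it out:** I pinched it by its two sides (opening read 55.9 mm), pulled it level past the plungers and lifted it clear.
- **Laying it down:** I lowered it in small steps until the reading changed by about 4 N at contact, then opened the fingers gently and went straight up.

**Last checks**
- **Centring:** Top view puts the plate centre at (626.2, 137.7) mm and the block at (626.0, 137.4) mm. Side view agrees to about 0.5 mm.
- **Angle:** The plate lies at about -2.2°. The block's axis measured between -2.2° and -2.9°, depending on the view.
- **Camera disagreement:** The two cameras differ from each other by 3–4 mm in absolute position. I therefore judged the centring within each view.
- **Other things:** In the last top picture the stopper, pen, beaker and small plate appear where they started. I checked this by eye rather than measuring each one.

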